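# Unfold the crank of a specimen vise and clamp a resin block

## Robot

A 6-joint arm with a two-finger parallel gripper is mounted at the origin on the work surface. World frame = base frame: x ahead of the robot, y to its left, z up, the work surface at z = 0. Lengths are in m, angles in degrees, forces in N, time in s.
With the tool pointing down it reaches from about 0.375 to 0.9 m from the base axis. Payload 3.1 kg.
Tool frame: the origin (TCP) lies at the very end of the fingers, on their centre line; the grasp point (between the pads) lies 19 mm behind it; z points along the fingers, y is the line along which they close (so a half turn about z gives the same grasp; the last joint's range is limited). The gripper opens to 85 mm and grips with 20 to 120 N. Pads are 22 mm wide; open, the fingers measure 114 mm over their backs; the gripper's body (76 mm by 85 mm) begins 54 mm behind the grasp point. The pads swing forward as they close: fully open they stand 13 mm farther back than shut.
Start: joints at [-76.862, 30.224, 82.088, -0, 67.689, -10.227], TCP at [0.248, -0.574, 0.231] pointing down, gripper open.
Joint ranges: [-176.69, 176.69], [-43.24, 126.21], [12.49, 139.97], [-82, 262], [0, 151.66], [-163.58, 163.58]. Speed limits (degrees/s): [159.86, 159.86, 180, 180, 180, 180].

## Interface

Orientations are given as [roll, pitch, yaw] about the fixed x, y, z axes, in that order (R = Rz(yaw) Ry(pitch) Rx(roll)).
In Python, from station import env gives the robot as it stands.
- The arm moves only by the tool move_arm, never from a script. Its argument "commands" is a list of rows, each a list of 3 entries, a list of its own where there are three numbers: the closure in counts, from 0 (fully open) to 255 (shut), then the shift along the tool's x, y, z in mm, then the turn about the tool's z in rad. In form: [[hand, [tx, ty, tz], turn], ...]. A call has 1 to 12 rows; each row shifts and turns the commanded pose from where the row before left it, along the tool's axes as they then stand; what a row does not reach is not made up. A row lasts 1/12 s, in which the tool goes at most 41.7 mm and 7.16 degrees, less where a joint would pass 70% of its speed; a pose out of reach is approached as far as the arm can. A call with a gripper value outside its range is refused whole. The fingers move at their own pace and stop on an object; "squeeze" is the grip in N (left out, the last holds). Time passes only in rows, so rows that do not move let the fingers close. It gives the time, the measured TCP pose, the force, the opening and the grip force at its end, in the units of the state.
- env.observe(): the state, without advancing time (a new reading comes with each control period).
- env.grab_frame(name): name is "scene" or "top" or "wrist"; returns a dict with "image" (420x560x3 uint8, red, green, blue), "camera_matrix" (3x3 intrinsics, pixels), "pose" (4x4, takes a point from camera to world coordinates). Camera axes: x right, y up, looking along -z (the intrinsics and any distortion apply to the point x, -y, -z); pixel columns grow to the right and rows downward; lengths in m; the calibration is good to about 2 mm. The wrist camera is an equidistant fisheye: a pixel r from the principal point sees the ray r / f radians off the axis. A picture is of the moment at which its call begins. There is no depth.
- env.close_job(): hands the job in; it is judged then, once.
Trained networks look in a picture, given as the dict that the camera call returned (one of the last four; its "shot" number tells which), for a name from the list of things; names that differ only in an ending like _2 or _b are one class to them, and where a whole thing is asked for, a point or a joint stands for the part that bears it (a point fixed in the world has none). Each returns a list of dicts, best first, with "conf" (0 to 1); they miss things now and then, are a little off and sometimes report something else, mostly with a low value. They report only what shows in the picture. A call takes as long as a camera call. They do not tell look-alikes from the thing itself.
- env.masks_of(picture, name): "region" (420x560 bool, what is visible of it) and "extent" ([left, top, right, bottom] in pixels, round what is visible of it).
The state is a dict: "time_s": time; "qpos": joint angles; "qvel": joint speeds; "joint_efforts": joint torques, N m; "tool_pos": TCP position; "tcp_rot": TCP orientation; "contact_force": force on the tool from outside, world axes, zero at the start; "moment": the same for the moment, N m; "gripper_width": finger opening in m; "gripper_force": force on a finger pad.
Only numpy, scipy, OpenCV 4.12 (cv2) and the standard library are available. Lean on these libraries where they do the work, as an engineer would, in place of code of your own. Each camera call takes 0.05 s, during which the arm holds its last target. There are 200 camera calls.

## Task

Swing the folded orange crank handle of the little specimen vise fully upright, then crank it clockwise (seen from above) so that the blue jaw pad slides the amber specimen block home against the stop and holds it snugly, about 18 N at the jaw and never more than 40 N, or the resin cracks. Work by the crank only, leave the handle standing and the block clamped, and do not disturb the other things on the bench.

Things in the scene. Friction and masses are not known exactly. Their poses are not given: they have to be found in the camera images.
- crank_axis (a point): Point on the upright crank axis, 122 mm above the bench (level with the fold hinge), over the small white gear tower (64 x 64 mm, 86 mm high) of the grey vise. The steel crank arm turns above the tower, 101 to 111 mm above the bench. Axes are the vise's: y from the tower along the bed towards specimen and stop, z up.
- hinge (a point): Centre of the handle's fold hinge at the outer end of the steel crank arm (14 mm wide), 55 mm from the crank axis, 122 mm above the bench. It turns with the crank: its x axis points to the crank axis, z up, y along the hinge pin.
- grip_mid (a point): Centre of the handle's orange sleeve, 38 mm from the hinge. The sleeve is round, 20 mm thick, 50 mm long, 13 to 63 mm from the hinge. Folded, it lies 1 mm over the arm and across the crank axis, its sides free for fingers from above. It spins freely about the handle, so a hand holding it need not turn as it goes round. x axis: along the handle, away from the hinge.
- handle (a joint): Fold angle: 0 = flat over the arm, 1.57 = upright (its stop). It swings up in the upright plane through hinge and crank axis; the hinge is stiff (0.1 N m, 2 to 3 N at the sleeve) and stays where it is left. Starts between 0 and 0.25.
- crank (a joint): Turn of the crank (rad), growing clockwise from above, which closes the jaw by 12 mm per rad. Starts at -0.5 to 0.8; closing takes 1.3 to 4.3 rad more. Constant drag 0.30 N m (5.5 N at the upright handle); it stays where it is left, holding up to 25 N at the jaw. Each 10 N at the jaw adds 2.2 N along the circle at the handle: 18 N is felt as 3.9 N above the drag.
- jaw_pad: Blue pad, 56 x 5 x 36 mm, on the front of the moving aluminium jaw that the crank drives along the vise's +y. Sprung: it gives 1 mm per 10 N, i.e. 4.6 mm of handle travel. Axes are the vise's; the origin lies 7 mm behind (-y of) its clamping face, 16 mm above the bench.
- specimen: Loose amber resin block, rock section in its top, 40 x 40 x 30 mm, about 90 g, origin at the centre of its underside. It stands on the vise bed (15 mm above the bench) between blue pad and aluminium stop, 2 to 10 mm short of the stop. The stop (56 mm wide, 40 mm high) is fixed on the bed, elsewhere each time; its place is not measured: find it by feel.
- spare_block: Bystander: a like amber block with a red section, 40 x 40 x 30 mm, standing on the bench beside the vise. Leave alone.
- vial: Bystander: amber vial with white cap, 28 mm wide, 55 mm high, close to the tower. Leave alone.
- dish: Bystander: shallow glass dish, 90 mm wide, 16 mm high, beside the vise bed. Leave alone.
- driver: Bystander: red screwdriver, 150 mm long, lying beside the tower. Leave alone.
- beaker_a: Bystander: glass beaker, 60 mm wide, 65 mm high. Leave alone.
- beaker_b: Bystander: a second such beaker. Leave alone.
- notes: Bystander: pad of yellow notes, 76 x 76 x 22 mm. Leave alone.
- slide_tray: Bystander: grey tray, 90 x 120 x 25 mm. Leave alone.
There are look-alikes about, which are no part of the job. Leave any purple or yellow look-alike of the specimen alone.

How it is judged (in metres and radians):
On the way, in this order (a step that is already met when the one before it is completed fails the run):
1. the handle stands fully upright (within 0.15 rad) before the block is clamped (value of joint handle above 1.42 rad and contact force between jaw_pad and specimen below 6 N), for 0.2 s.
2. the jaw holds the specimen against the stop with 8 to 32 N (contact force between jaw_pad and specimen between 8 and 32 N), for 0.3 s.
At the end, for the whole second after the job is handed in: The specimen is clamped between jaw pad and stop with 8 to 32 N, upright (within 0.1 rad) and at rest, and the handle is still standing (more than 1.2 rad) (all of step 2 and value of joint handle above 1.2 rad and linear speed of specimen below 0.01 m/s and angle between specimen's own z axis and vertical below 0.1 rad); the robot touches nothing.
It fails at once if the jaw presses the specimen with more than 40 N (contact force between jaw_pad and specimen above 40 N).
It fails at once if the robot touches the specimen or the jaw pad (contact force between any of the fingers, the arm and specimen above 0.5 N or contact force between any of the fingers, the arm and jaw_pad above 0.5 N).
It fails at once if another thing on the bench is moved more than 20 mm (distance of any of spare_block, vial, dish, driver, beaker_a, beaker_b, notes, slide_tray from where it was at the start of the episode above 0.02 m).
It also fails if it takes over 72 s, if anything falls off the work surface, if the arm or the gripper's body presses on something with over 40 N, if the wrist force passes 120 N, or if a joint passes its speed limit or range.

## Working session

There is one attempt and no reset: what is moved stays moved. The work goes in short steps, Python scripts to look and compute and a tool call to move; the robot and the scene stay as the last step left them, time stands still between calls to the robot, and variables do not carry over. Pictures are saved under pics/ and viewed, at most 10 in all, crops included, and the job is handed in when it is done.

Besides the shell and the picture viewer there is one more tool, called after "Emit:" in YAML: its name, and indented under it one key for each argument. move_arm: Moves the arm, as the interface text tells. Its arguments: {"type":"object","properties":{"commands":{"type":"array"},"squeeze":{"type":"number"}},"required":["commands"]}

```bash
mkdir -p pics; ls; cat > h.py <<'E'
from station import env
import numpy as np, cv2
def ray(f,u,v):
    K=f["camera_matrix"];P=np.array(f["pose"])
    d=np.array([(u-K[0][2])/K[0][0],-(v-K[1][2])/K[1][1],-1.0])
    return P[:3,3],P[:3,:3]@d
def at(f,u,v,z):
    o,d=ray(f,u,v);return o+d*(z-o[2])/d[2]
def proj(f,p):
    K=f["camera_matrix"];P=np.array(f["pose"])
    c=P[:3,:3].T@(np.array(p)-P[:3,3]);return K[0][0]*c[0]/-c[2]+K[0][2],K[1][1]*-c[1]/-c[2]+K[1][2]
E
python3 - <<'E'
from h import *
s=env.observe();print(s)
for n in("scene","top"):
    f=env.grab_frame(n);cv2.imwrite(f"pics/{n}0.png",f["image"][:,:,::-1]);print(n,f.keys(),f["camera_matrix"],f["pose"])
    for k in("grip_mid","hinge","crank","specimen","jaw_pad","vial","driver"):
        for m in env.masks_of(f,k)[:3]:
            r=m["region"];v,u=np.nonzero(r);print(k,round(m["conf"],2),m["extent"],u.mean().round(1),v.mean().round(1),len(u))
E
```

```text
pics
{'time_s': 0.0, 'qpos': array([-7.68612139e+01,  3.02779556e+01,  8.21577490e+01,  2.03689125e-04,
        6.76889596e+01, -1.02293177e+01]), 'qvel': array([ 0.10585871,  0.0164293 ,  0.00291273, -0.03236169, -0.05031886,
        0.00051391]), 'joint_efforts': array([-6.96991674e-05, -4.42354739e+01, -1.78026295e+01, -1.22715810e-04,
        8.40824418e-03,  1.01403963e-06]), 'tool_pos': array([ 0.24773827, -0.57301371,  0.23033689]), 'tcp_rot': array([-1.79877351e+02, -2.23241763e-02,  2.33680023e+01]), 'contact_force': array([-0.22660087, -0.50092675,  0.19195844]), 'moment': array([ 0.0328514 ,  0.02788936, -0.00337642]), 'gripper_force': 0.0, 'gripper_width': 0.08568664776488812}
scene dict_keys(['image', 'camera_matrix', 'pose', 'shot']) [[452.20818087   0.         275.34101011]
 [  0.         452.20818087 210.29486038]
 [  0.           0.           1.        ]] [[ 4.59933083e-01 -4.94862055e-01  7.37274105e-01  1.42217770e+00]
 [ 8.87953535e-01  2.56059688e-01 -3.82062765e-01 -4.13645019e-01]
 [ 2.82188224e-04  8.30388453e-01  5.57184833e-01  7.18186153e-01]
 [ 0.00000000e
[... 1177 characters left out ...]
3e-01]
 [ 0.00000000e+00  0.00000000e+00  0.00000000e+00  1.00000000e+00]]
grip_mid 0.5 [312.6, 217.6, 323.0, 246.0] 315.7 231.3 197
hinge 0.58 [430.2, 203.2, 463.3, 228.5] 446.7 214.9 647
hinge 0.5 [311.7, 221.3, 320.1, 252.8] 315.4 234.5 289
hinge 0.45 [269.7, 162.6, 293.5, 183.9] 281.1 172.4 276
crank 0.5 [310.7, 220.1, 323.7, 249.7] 315.4 233.9 263
specimen 0.87 [178.1, 181.4, 204.8, 196.3] 191.2 189.6 290
specimen 0.83 [234.6, 146.6, 254.9, 166.4] 244.1 155.6 292
specimen 0.79 [248.9, 198.0, 269.2, 219.0] 259.4 208.6 284
jaw_pad 0.39 [280.2, 205.4, 290.6, 227.1] 283.0 212.5 40
vial 0.69 [313.5, 180.2, 326.6, 192.3] 322.5 185.4 141
driver 0.96 [283.3, 257.9, 334.3, 291.9] 316.3 276.6 371
```

```bash
python3 - <<'E'
import cv2
a=cv2.imread("pics/top0.png");cv2.imwrite("pics/t1.png",cv2.resize(a[130:310,150:390],None,fx=3.3,fy=3.3,interpolation=cv2.INTER_CUBIC))
E
```

```text
(no output)
```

View pics/scene0.png

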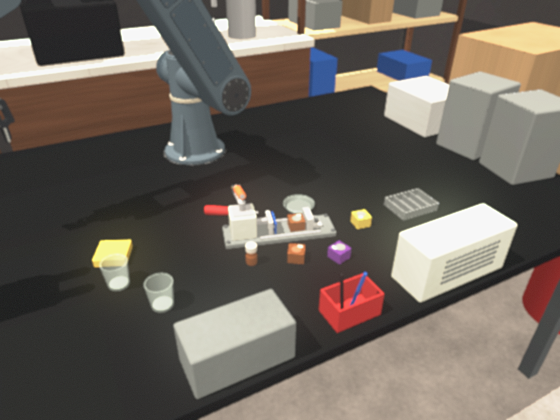

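View pics/t1.png

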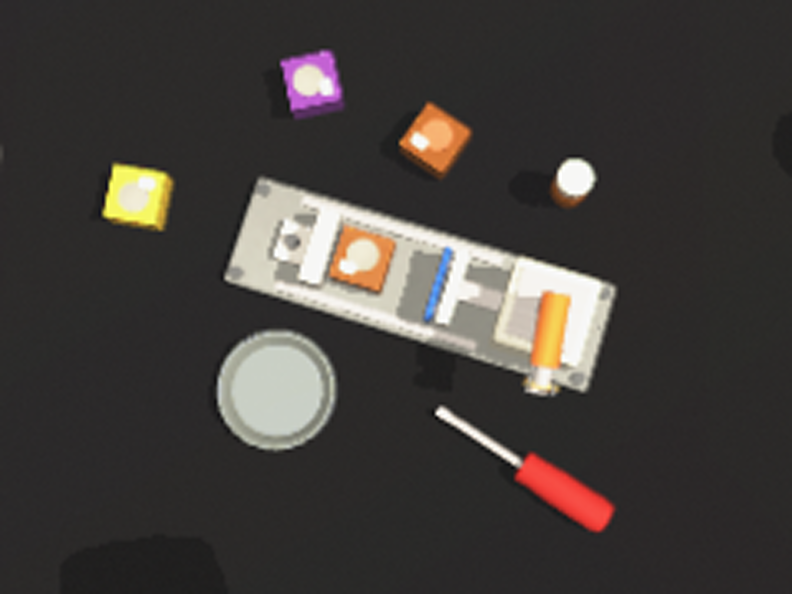

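Scene: vise at (278,225), orange handle at (238,192) on the tower. Top crop: handle runs from hinge (541,382) to tip (555,295), and the tower top is near (560,305). The blue pad is at (438,285), the specimen between pad and stop at (362,258), and the driver, vial (573,182) and dish are beside the vise.
Candidates (full top px): specimen (259,208) on the vise bed is chosen. The spare (281,172), purple (244,155) and yellow (191,190) stay alone. For the handle, orange (316,231) is chosen, not the red driver (316,277).

```bash
python3 - <<'E'
from h import *
F={n:env.grab_frame(n) for n in("top","scene")}
box={"top":(300,212,335,255),"scene":(222,175,255,215)}
for n,f in F.items():
    x0,y0,x1,y1=box[n];im=f["image"][y0:y1,x0:x1].astype(int)
    m=(im[...,0]>150)&(im[...,0]-im[...,2]>90)&(im[...,1]<190)
    v,u=np.nonzero(m);u=u+x0;v=v+y0;c=cv2.minAreaRect(np.c_[u,v].astype(np.float32));print(n,len(u),u.mean(),v.mean(),c)
    if n=="top":
        for z in(.122,.130):print(z,at(f,u.mean(),v.mean(),z))
    F[n]=(f,u.mean(),v.mean())
A=[];b=[]
for n,(f,u,v) in F.items():
    o,d=ray(f,u,v);d/=np.linalg.norm(d);M=np.eye(3)-np.outer(d,d);A.append(M);b.append(M@o)
print("tri grip",np.linalg.solve(sum(A),sum(b)))
f=F["top"][0]
g=lambda cx,cy,z:print((cx,cy,z),at(f,cx/3.3+150,cy/3.3+130,z).round(4))
for p in((522,258),(612,287),(497,345)):g(*p,.086)
for p in((262,178),(615,285),(585,390),(226,278)):g(*p,.012)
g(541,382,.122);g(555,293,.13);g(541,365,.122)
g(573,168,.055)
a=F["scene"][0]["image"][:,:,::-1];cv2.imwrite("pics/s1.png",cv2.resize(a[165:285,200:360],None,fx=5,fy=5,interpolation=cv2.INTER_CUBIC))
E
```

```text
top 112 315.4375 229.97321428571428 ((316.2689208984375, 229.46351623535156), (8.681918144226074, 22.562585830688477), 8.972625732421875)
0.122 [ 0.52588144 -0.05027997  0.122     ]
0.13 [ 0.52522289 -0.04946958  0.13      ]
scene 112 232.26785714285714 200.00892857142858 ((230.8175048828125, 199.75184631347656), (14.060559272766113, 32.40041732788086), 46.54815673828125)
tri grip [ 0.52383409 -0.06024151  0.10492533]
(522, 258, 0.086) [ 0.5797 -0.0369  0.086 ]
(612, 287, 0.086) [ 0.56   -0.1007  0.086 ]
(497, 345, 0.086) [ 0.5177 -0.0195  0.086 ]
(262, 178, 0.012) [0.6499 0.1593 0.012 ]
(615, 285, 0.012) [ 0.5703 -0.1144  0.012 ]
(585, 390, 0.012) [ 0.4897 -0.0911  0.012 ]
(226, 278, 0.012) [0.5712 0.1844 0.012 ]
(541, 382, 0.122) [ 0.4908 -0.047   0.122 ]
(555, 293, 0.13) [ 0.5502 -0.0555  0.13  ]
(541, 365, 0.122) [ 0.5022 -0.047   0.122 ]
(573, 168, 0.055) [ 0.6522 -0.0771  0.055 ]
```

View pics/s1.png

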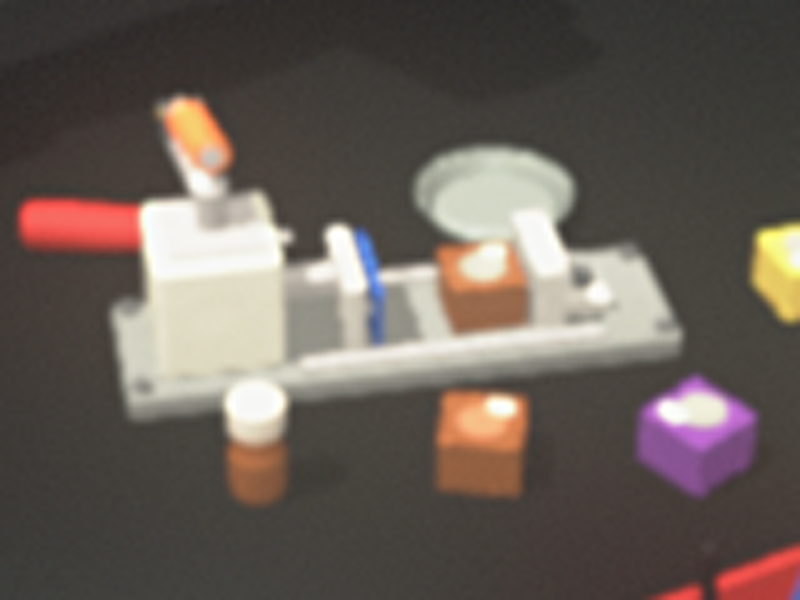

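Scene crop: the handle lies folded from hinge (170,108) to tip (215,155). Pad at (370,285), specimen at (485,285) just short of the stop at (540,265). Next I move above the handle for a wrist look.

Emit:
move_arm:
  commands:
    - [0, [30, -24, -3], 0]
    - [0, [30, -24, -3], 0]
    - [0, [30, -24, -3], 0]
    - [0, [30, -24, -3], 0]
    - [0, [30, -24, -3], 0]
    - [0, [30, -24, -3], 0]
    - [0, [30, -24, -3], 0]
    - [0, [30, -24, -3], 0]
    - [0, [30, -24, -3], 0]
    - [0, [30, -24, -3], 0]
    - [0, [30, -24, -3], 0]
    - [0, [30, -24, -3], 0]

```text
time_s: 1.9
tool_pos: [0.4648, -0.1649, 0.2678]
tcp_rot: [180.0, -0.0, 23.4]
contact_force: [0.8, 0.1, 0.8]
gripper_width: 0.0855
gripper_force: 0.0
```

Emit:
move_arm:
  commands:
    - [0, [30, -22, 0], 0]
    - [0, [30, -22, 0], 0]
    - [0, [25, -18, 0], 0]
    - [0, [15, -10, 0], 0]
    - [0, [0, 0, 0], 0.11]
    - [0, [0, 0, 0], 0.11]
    - [0, [0, 0, 0], 0.11]
    - [0, [0, 0, 0], 0.11]
    - [0, [0, 0, 0], 0.11]
    - [0, [0, 0, 0], 0.09]
    - [0, [0, 0, 0], 0]
    - [0, [0, 0, 0], 0]

```text
time_s: 2.9
tool_pos: [0.5274, -0.0608, 0.2674]
tcp_rot: [-180.0, -0.0, -13.2]
contact_force: [-0.3, 0.2, -1.0]
gripper_width: 0.0852
gripper_force: 0.0
```

```bash
python3 - <<'E'
from h import *
s=env.observe();print(s["tool_pos"],s["tcp_rot"],s["contact_force"],s["qpos"])
f=env.grab_frame("wrist");cv2.imwrite("pics/w0.png",f["image"][:,:,::-1]);print(f["camera_matrix"],f["pose"])
E
```

```text
[ 0.52741118 -0.0608025   0.26738797] [-1.79999849e+02 -6.72923382e-03 -1.31688816e+01] [-0.29919641  0.24694974 -1.04789724] [-1.86450328e+01  2.04634079e+01  9.30694951e+01  8.64101261e-04
  6.64604129e+01  8.45235037e+01]
[[325.1922621    0.         279.39654624]
 [  0.         325.1922621  207.29246456]
 [  0.           0.           1.        ]] [[-2.29063629e-01  9.36058318e-01  2.67066806e-01  5.96074400e-01]
 [-9.73411299e-01 -2.20427407e-01 -6.23073180e-02 -7.71541811e-02]
 [ 5.45560250e-04 -2.74238187e-01  9.61661645e-01  4.09120612e-01]
 [ 0.00000000e+00  0.00000000e+00  0.00000000e+00  1.00000000e+00]]
```

View pics/w0.png

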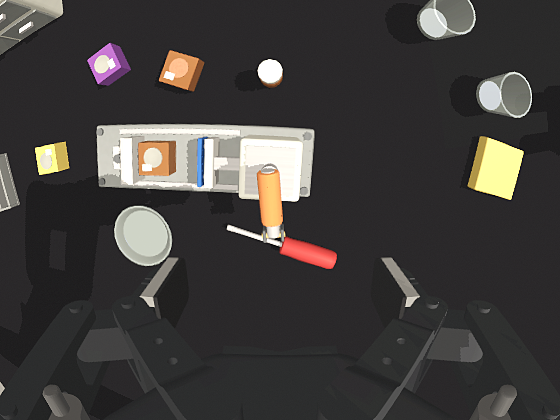

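Wrist picture: sleeve from (268,172) to (271,226), hinge near (273,232), tower-top corners (244,137), (302,138), (299,200), (240,197), pad face near x=198, specimen (139..176,158), stop face near x=132. Next I fit the geometry.

```bash
cat >> h.py <<'E'
def wray(f,u,v):
    K=f["camera_matrix"];P=np.array(f["pose"]);a=(u-K[0][2]);b=(v-K[1][2]);r=np.hypot(a,b);t=r/K[0][0]
    d=np.array([np.sin(t)*a/r,-np.sin(t)*b/r,-np.cos(t)]);return P[:3,3],P[:3,:3]@d
def wat(f,u,v,z):
    o,d=wray(f,u,v);return o+d*(z-o[2])/d[2]
def wproj(f,p):
    K=f["camera_matrix"];P=np.array(f["pose"]);c=P[:3,:3].T@(np.array(p)-P[:3,3])
    rho=np.hypot(c[0],c[1]);t=np.arctan2(rho,-c[2]);k=K[0][0]*t/rho
    return K[0][2]+k*c[0],K[1][2]-k*c[1]
def orange(f,box):
    x0,y0,x1,y1=box;im=f["image"][y0:y1,x0:x1].astype(int)
    m=((im[...,0]>150)&(im[...,0]-im[...,2]>90)&(im[...,1]>80)&(im[...,1]<200)).astype(np.uint8)
    n,l,st,c=cv2.connectedComponentsWithStats(m);k=1+st[1:,4].argmax();v,u=np.nonzero(l==k)
    return np.c_[u+x0,v+y0].astype(float)
E
python3 - <<'E'
from h import *
from scipy.optimize import least_squares
w=env.grab_frame("wrist");t=env.grab_frame("top")
C=[(244,137),(302,138),(299,200),(240,197)]
for c in C:print(wat(w,*c,.086).round(4))
print("plate",[wat(w,*c,.012).round(4) for c in((97,126),(313,129),(311,196),(97,187))])
ow=orange(w,(250,155,290,236));ot=orange(t,(300,205,335,260));print(len(ow),ow.mean(0),ow.min(0),ow.max(0),len(ot),ot.mean(0) if len(ot) else 0,ot.min(0),ot.max(0))
# silhouettes by projecting sleeve cylinder surface
th=np.linspace(0,2*np.pi,24,endpoint=False)
def pts(p):
    ax,ay,ph,fo=p;h=np.array([ax,ay,.122])+.055*np.array([np.cos(ph),np.sin(ph),0])
    r=-np.array([np.cos(ph),np.sin(ph),0]);e=np.cos(fo)*r+np.sin(fo)*np.array([0,0,1]);n=np.cross([0,0,1],r);m=np.cross(e,n)
    return np.array([h+s*e+.01*(np.cos(a)*n+np.sin(a)*m) for s in np.linspace(.013,.063,15) for a in th]),h
def feat(q):
    r=cv2.convexHull(q.astype(np.float32));M=cv2.moments(r);A=M["m00"];c=np.array([M["m10"],M["m01"]])/A
    return np.r_[c,M["mu20"]/A,M["mu02"]/A,M["mu11"]/A]
fw=feat(ow);
def res(p,full=False):
    P,h=pts(p);a=feat(np.array([wproj(w,x) for x in P]));d=a-fw;d[2:]/=12
    if full:return d
    r=list(d*np.array([1,1,.5,.5,.5]))
    if T:b=feat(np.array([proj(t,x) for x in P]))-feat(ot);r+=list(b[:2])
    ctr=np.mean([wat(w,*c,.086)[:2] for c in C],0)
    return np.r_[r,(np.array(p[:2])-ctr)/.002]
T=False
for T in(False,len(ot)>50):
    s=least_squares(res,[.54,-.06,2.9,.1],diff_step=1e-3,x_scale=[.01,.01,.1,.1]);print(s.x.round(4),np.degrees(s.x[2]),s.fun.round(2),"hinge",pts(s.x)[1])
for nm,u,z in(("pad",[(202,138),(198,186)],.05),("specR",[(176,143),(174,174)],.045),("specL",[(139,143),(138,174)],.045),("stop",[(133,138),(131,184)],.055)):
    print(nm,[wat(w,*c,z)[:2].round(4) for c in u])
E
```

```text
[ 0.5849 -0.0387  0.086 ]
[ 0.5706 -0.0943  0.086 ]
[ 0.5093 -0.0776  0.086 ]
[ 0.5264 -0.0193  0.086 ]
plate [array([0.653 , 0.1616, 0.012 ]), array([ 0.5727, -0.1138,  0.012 ]), array([ 0.4911, -0.0936,  0.012 ]), array([0.5729, 0.1897, 0.012 ])]
729 [268.66529492 197.39917695] [257. 169.] [282. 226.] 9 [318.66666667 238.33333333] [318. 235.] [319. 241.]
[ 0.5489 -0.0571  2.9451  0.3796] 168.74160861688733 [ 0.14  0.25  0.14  1.01 -0.19  0.53  0.22] hinge [ 0.49492622 -0.04631532  0.122     ]
[ 0.5489 -0.0571  2.9451  0.3796] 168.74160861688733 [ 0.14  0.25  0.14  1.01 -0.19  0.53  0.22] hinge [ 0.49492622 -0.04631532  0.122     ]
pad [array([0.5946, 0.0119]), array([0.5427, 0.0316])]
specR [array([0.5974, 0.0448]), array([0.563 , 0.0577])]
specL [array([0.6105, 0.0905]), array([0.575 , 0.1034])]
stop [array([0.6179, 0.0918]), array([0.5665, 0.1116])]
```

Emit:
move_arm:
  commands:
    - [0, [2, -8, 30], 0]
    - [0, [0, 0, 30], 0]
    - [0, [0, 0, 30], 0]
    - [0, [0, 0, 17], 0]
    - [0, [0, 0, 0], 0]
  squeeze: 25

```text
time_s: 3.47
tool_pos: [0.5284, -0.0527, 0.1567]
tcp_rot: [-180.0, 0.5, -13.3]
contact_force: [-0.4, -0.0, -0.6]
gripper_width: 0.0855
gripper_force: 0.0
```

```bash
python3 - <<'E'
from h import *
w=env.grab_frame("wrist");cv2.imwrite("pics/w1.png",w["image"][:,:,::-1]);s=env.observe();print(s["tool_pos"],s["tcp_rot"],w["pose"][:3])
o=orange(w,(150,100,400,330));print(len(o),o.mean(0),o.min(0),o.max(0))
print(wat(w,*o.mean(0),.13))
for z in(.11,.14,.16):print(z,wproj(w,[*s["tool_pos"][:2],z]))
E
```

```text
[ 0.52988754 -0.05311684  0.15868576] [-179.97903317    0.26861301  -13.26668331] [[-2.30554327e-01  9.33411322e-01  2.74932730e-01  5.98232743e-01]
 [-9.73059448e-01 -2.21125899e-01 -6.52583188e-02 -6.94987915e-02]
 [-1.18106511e-04 -2.82571478e-01  9.59246238e-01  2.97819310e-01]]
2663 [278.36725498 243.7908374 ] [258. 199.] [297. 286.]
[ 0.52957663 -0.0526201   0.13      ]
0.11 (np.float64(279.1350062528469), np.float64(230.57300747915602))
0.14 (np.float64(279.0856360660453), np.float64(250.3757149657976))
0.16 (np.float64(279.043384947229), np.float64(267.48603762155966))
```

View pics/w1.png

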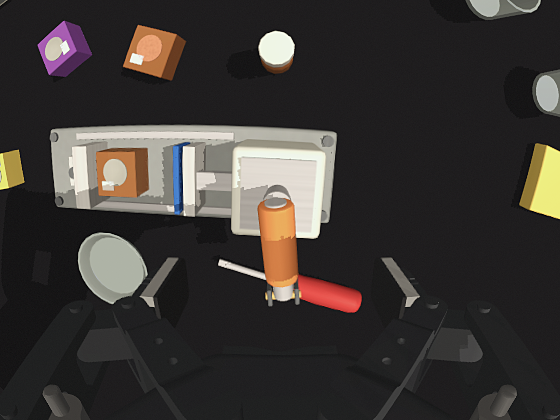

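Wrist picture: sleeve from (277,201) to (282,287), hinge pin at (283,296), tower-top corners near (233,145), (326,149), (318,238), (232,229). The fingers straddle the sleeve centrally.

```bash
python3 - <<'E'
from h import *
w=env.grab_frame("wrist")
h=wat(w,283,296,.122);print("hinge",h.round(4))
C=np.array([wat(w,*c,.086)[:2] for c in((233,145),(326,149),(318,238),(232,229))]);print(C.round(4),"ctr",C.mean(0).round(4),np.linalg.norm(C-np.roll(C,1,0),axis=1).round(4))
for c in((56,207),(331,216),(333,136),(53,136)):print(wat(w,*c,.014).round(4))
d=C.mean(0)-h[:2];print("dist",np.linalg.norm(d),np.degrees(np.arctan2(d[1],d[0])))
for z in(.122,.13,.14,.15):print(z,np.linalg.norm(wat(w,277,201,z)-h),wat(w,277,201,z)[:2])
def sl(a,b,z):
    p,q=wat(w,*a,z)[:2],wat(w,*b,z)[:2];return ((p+q)/2).round(4)
print("pad",sl((183,145),(176,215),.05),"specR",sl((148,149),(146,196),.045),"specL",sl((98,149),(97,194),.045),"stop",sl((88,146),(86,208),.055))
E
```

```text
hinge [ 0.4911 -0.0466  0.122 ]
[[ 0.5875 -0.0355]
 [ 0.5707 -0.0948]
 [ 0.5103 -0.0769]
 [ 0.5309 -0.0193]] ctr [ 0.5499 -0.0566] [0.0589 0.0616 0.063  0.0612]
[0.575  0.1869 0.014 ]
[ 0.499  -0.0955  0.014 ]
[ 0.5712 -0.1118  0.014 ]
[0.648  0.1609 0.014 ]
dist 0.059577184612634546 -9.74225601215512
0.122 0.0626203119229518 [ 0.55280673 -0.05742304]
0.13 0.06526178100129655 [ 0.55489095 -0.05797863]
0.14 0.06981712809580758 [ 0.55749622 -0.05867311]
0.15 0.07552683111088505 [ 0.5601015  -0.05936759]
pad [0.5689 0.0208] specR [0.5822 0.0489] specL [0.5963 0.0969] stop [0.5947 0.1035]
```

Emit:
move_arm:
  commands:
    - [0, [0, 0, 20], 0]
    - [0, [0, 0, 20], 0]
    - [0, [-1, 0, 10], 0.0]
    - [0, [0, 0, 0], 0]
    - [255, [0, 0, 0], 0]
    - [255, [0, 0, 0], 0]
    - [255, [0, 0, 0], 0]
    - [255, [0, 0, 0], 0]
    - [255, [0, 0, 0], 0]
    - [255, [0, 0, 0], 0]
    - [255, [0, 0, 0], 0]
    - [255, [0, 0, 0], 0]
  squeeze: 30

```text
time_s: 4.57
tool_pos: [0.5309, -0.053, 0.1108]
tcp_rot: [-180.0, -0.1, -13.3]
contact_force: [1.6, 2.7, 3.3]
gripper_width: 0.0197
gripper_force: 28.8
```

Emit:
move_arm:
  commands:
    - [255, [-1, 0, -5.8], 0]
    - [255, [-1.9, 0.1, -5.6], 0]
    - [255, [-2.6, 0.1, -5.2], 0]
    - [255, [-3.4, 0.2, -4.8], 0]
    - [255, [-4.1, 0.2, -4.3], 0]
    - [255, [0, 0, 0], 0]
    - [255, [0, 0, 0], 0]

```text
time_s: 5.15
tool_pos: [0.5165, -0.0503, 0.1365]
tcp_rot: [-180.0, 0.1, -13.3]
contact_force: [0.5, 5.0, -0.6]
gripper_width: 0.019
gripper_force: 30.2
```

```bash
python3 - <<'E'
from h import *
s=env.observe();print(s["tool_pos"],s["contact_force"],s["gripper_width"],s["gripper_force"])
w=env.grab_frame("wrist");cv2.imwrite("pics/w2.png",w["image"][100:400,130:430,::-1])
E
```

```text
[ 0.51646543 -0.05026564  0.13648861] [ 0.54376023  5.04708329 -0.55325108] 0.01902951979287492 30.154739320278168
```

View pics/w2.png

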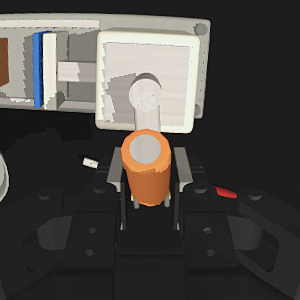

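Wrist crop: the sleeve is about half up, seen end-on near (148,165) between the fingers. The crank boss is at (146,97). The axis position follows from that.

Emit:
move_arm:
  commands:
    - [255, [-4.6, 0.2, -3.6], 0]
    - [255, [-5.1, 0.2, -2.9], 0]
    - [255, [-5.5, 0.3, -2.1], 0]
    - [255, [-5.7, 0.3, -1.3], 0]
    - [255, [-4.5, 0.3, -0.4], 0]
    - [255, [0, 0, 0], 0]
    - [255, [0, 0, 0], 0]

```text
time_s: 5.78
tool_pos: [0.4956, -0.0461, 0.1476]
tcp_rot: [-179.9, -0.4, -13.4]
contact_force: [6.5, 6.5, -0.9]
gripper_width: 0.0189
gripper_force: 29.5
```

```bash
python3 - <<'E'
from h import *
s=env.observe();print(s["tool_pos"],s["contact_force"],s["moment"],s["gripper_width"])
w=env.grab_frame("wrist");cv2.imwrite("pics/w3.png",cv2.resize(w["image"][100:400,130:430,::-1],None,fx=2,fy=2))
E
```

```text
[ 0.49556112 -0.04614031  0.14763402] [ 6.47025345  6.46823825 -0.8840833 ] [ 0.98071454 -1.20324187  0.10540902] 0.018857796159607445
```

View pics/w3.png

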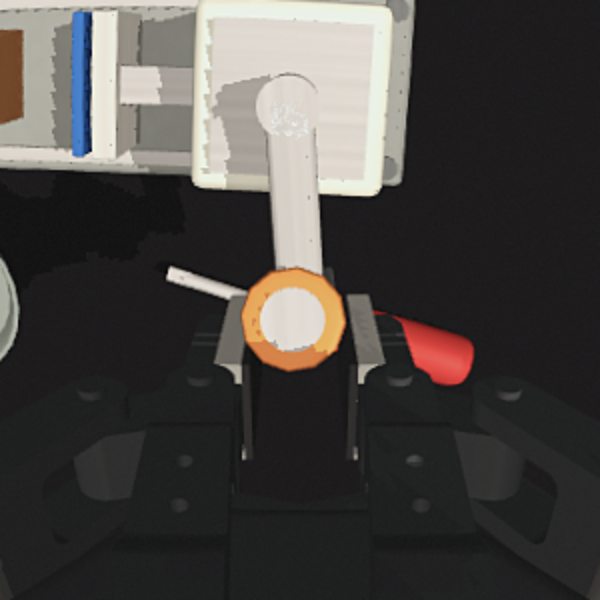

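Wrist crop: the handle tip is centred at (293,318) over the hinge, so the handle is essentially upright. Crank boss at (286,104), pad at x≈88, specimen edge at x≈22.

Emit:
move_arm:
  commands:
    - [255, [-1.5, 0, 0], 0]
    - [255, [-1.5, 0, 0], 0]
    - [255, [0, -1.5, 0], 0]
    - [255, [0, 0, 0], 0]

```text
time_s: 6.17
tool_pos: [0.4942, -0.0457, 0.1479]
tcp_rot: [180.0, -0.6, -13.4]
contact_force: [7.3, 1.4, -1.6]
gripper_width: 0.0186
gripper_force: 29.3
```

```bash
python3 - <<'E'
from h import *
s=env.observe();print(s["tool_pos"],s["contact_force"])
w=env.grab_frame("wrist")
cv2.imwrite("pics/w4.png",w["image"][:,:,::-1])
im=w["image"][120:180,240:310]
g=cv2.cvtColor(im,cv2.COLOR_RGB2GRAY)
print(cv2.HoughCircles(cv2.resize(g,None,fx=4,fy=4,interpolation=cv2.INTER_CUBIC),cv2.HOUGH_GRADIENT,1,40,param1=80,param2=15,minRadius=48,maxRadius=75))
print(wat(w,273,152,.111), wat(w,273,152,.115))
o=orange(w,(230,210,330,320));print(o.min(0),o.max(0),wat(w,*((o.min(0)+o.max(0))/2),.185))
E
```

```text
[ 0.49418782 -0.04566364  0.14787351] [ 7.34483476  1.40977161 -1.57367225]
[[[136.5 124.5  64.3]]]
[ 0.54510999 -0.05453987  0.111     ] [ 0.5454733  -0.05470193  0.115     ]
[252. 234.] [303. 284.] [ 0.51498067 -0.05016691  0.185     ]
```

```bash
python3 - <<'E'
from h import *
w=env.grab_frame("wrist");print(w["pose"])
for p in([.4918,-.0457,.122],[.4942,-.0457,.148],[.4942,-.0457,.167],[.4918,-.0457,.185],[.4918,-.0457,.192],[.515,-.05,.185],[.505,-.048,.19]):print(p,np.round(wproj(w,p),1))
o=orange(w,(230,210,330,320))
for z in(.16,.17,.178,.185,.19):
    a,b=wat(w,252,259,z),wat(w,303,259,z);print(z,np.linalg.norm(a-b),((a+b)/2).round(4))
f=env.grab_frame("top")
for p in([.4918,-.0457,.122],[.4918,-.0457,.185]):print(np.round(proj(f,p),1))
s=env.grab_frame("scene")
a=proj(s,[.4918,-.0457,.122]);b=proj(s,[.4918,-.0457,.185]);print(a,b)
i=cv2.resize(s["image"][140:230,190:300,::-1],None,fx=5,fy=5,interpolation=cv2.INTER_CUBIC)
j=cv2.resize(f["image"][185:275,270:350,::-1],None,fx=5,fy=5,interpolation=cv2.INTER_CUBIC)[:450,:240]
cv2.imwrite("pics/st.png",np.hstack([i,j]))
E
```

```text
[[-0.23274381  0.93785906  0.25739211  0.56139181]
 [-0.97253735 -0.22476945 -0.06041362 -0.06185998]
 [ 0.00119442 -0.26438434  0.96441666  0.29029422]
 [ 0.          0.          0.          1.        ]]
[0.4918, -0.0457, 0.122] [279.9 250.8]
[0.4942, -0.0457, 0.148] [278.9 267.3]
[0.4942, -0.0457, 0.167] [278.9 286.4]
[0.4918, -0.0457, 0.185] [280.3 314.1]
[0.4918, -0.0457, 0.192] [280.4 324.7]
[0.515, -0.05, 0.185] [277.  259.1]
[0.505, -0.048, 0.19] [278.1 291. ]
0.16 0.022400081142370624 [ 0.5039 -0.0474  0.16  ]
0.17 0.020680888972278603 [ 0.5083 -0.0485  0.17  ]
0.178 0.019305535236204995 [ 0.5119 -0.0494  0.178 ]
0.185 0.01810210071714059 [ 0.5149 -0.0502  0.185 ]
0.19 0.017242504632094594 [ 0.5171 -0.0507  0.19  ]
[313.4 245.3]
[316.3 244. ]
(np.float64(235.78265019588588), np.float64(187.0510272947773)) (np.float64(234.55395852858393), np.float64(165.27027812327864))
```

View pics/st.png

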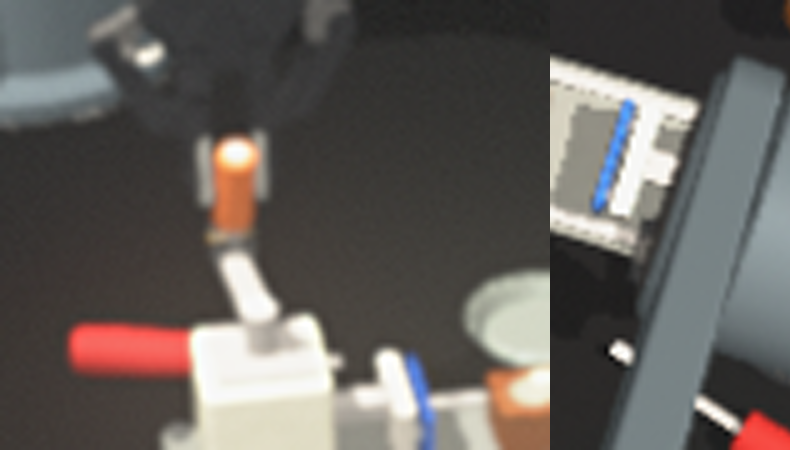

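The tip appears at wrist row 259 where an upright tip would show near 314, and at scene (237,170) against 165. So the handle still leans about 0.3 rad and the sleeve has slid to the pad edge. I'll regrasp it centred and finish the swing.

Emit:
move_arm:
  commands:
    - [100, [0, 0, 0], 0]
    - [100, [0, 0, 0], 0]
    - [100, [0, 0, 0], 0]
    - [100, [5, 0, 0], 0]
    - [100, [6, 0, 0], 0]
    - [100, [4, 0, 0], 0]
    - [100, [0, 0, 0], 0]
    - [100, [0, 0, 0], 0]

```text
time_s: 7.03
tool_pos: [0.5047, -0.0477, 0.1462]
tcp_rot: [180.0, 0.0, -13.3]
contact_force: [-0.5, 1.2, -0.4]
gripper_width: 0.0518
gripper_force: 0.0
```

```bash
python3 - <<'E'
from h import *
s=env.observe();print(s["tool_pos"],s["contact_force"],s["gripper_width"])
w=env.grab_frame("wrist");o=orange(w,(230,180,330,330));a,b=o.min(0),o.max(0);print(a,b)
for z in(.17,.175,.18,.185):
    l=wat(w,a[0],(a[1]+b[1])/2,z);r=wat(w,b[0],(a[1]+b[1])/2,z);print(z,np.linalg.norm(l-r).round(4),((l+r)/2).round(4))
E
```

```text
[ 0.5047353  -0.04771991  0.14620058] [-0.504584    1.22330318 -0.40743179] 0.051826028708477245
[253. 263.] [303. 311.]
0.17 0.0208 [ 0.5073 -0.048   0.17  ]
0.175 0.0199 [ 0.5101 -0.0487  0.175 ]
0.18 0.019 [ 0.5129 -0.0494  0.18  ]
0.185 0.0181 [ 0.5157 -0.05    0.185 ]
```

Emit:
move_arm:
  commands:
    - [255, [2, 0, -3], 0]
    - [255, [0, 0, 0], 0]
    - [255, [0, 0, 0], 0]
    - [255, [0, 0, 0], 0]
    - [255, [-3, 0, -0.8], 0]
    - [255, [-3, 0, -0.7], 0]
    - [255, [-3, 0.1, -0.6], 0]
    - [255, [-3, 0.1, -0.4], 0]
    - [255, [-3, 0.1, -0.2], 0]
    - [255, [0, 0, 0], 0]
    - [255, [0, 0, 0], 0]
  squeeze: 20

```text
time_s: 8.0
tool_pos: [0.494, -0.0458, 0.1527]
tcp_rot: [180.0, -0.4, -13.3]
contact_force: [4.8, -2.9, -1.3]
gripper_width: 0.0196
gripper_force: 20.1
```

Emit:
move_arm:
  commands:
    - [255, [-2, 0, 0], 0]
    - [255, [-2, 0, 0], 0]
    - [255, [0, 0, 0], 0]
    - [255, [0, 0, 0], 0]

```text
time_s: 8.33
tool_pos: [0.4907, -0.0451, 0.153]
tcp_rot: [180.0, -0.4, -13.3]
contact_force: [4.6, -3.2, -1.2]
gripper_width: 0.0193
gripper_force: 20.1
```

```bash
cat >> h.py <<'E'
def tip():
    s=env.observe();print("t",s["time_s"],s["tool_pos"].round(4),"F",s["contact_force"].round(1),"w",round(s["gripper_width"],4))
    w=env.grab_frame("wrist");o=orange(w,(220,200,340,350));a,b=o.min(0),o.max(0);print(a,b,len(o))
    for z in(.173,.185):
        c=(a+b)/2;l=wat(w,a[0],c[1],z);r=wat(w,b[0],c[1],z);print(z,np.linalg.norm(l-r).round(4),((l+r)/2).round(4))
    return w
E
python3 -c "
from h import *
tip()"
```

```text
t 8.3333 [ 0.4907 -0.0451  0.153 ] F [ 4.6 -3.2 -1.2] w 0.0193
[255. 235.] [303. 309.] 1228
0.173 0.0201 [ 0.498  -0.0469  0.173 ]
0.185 0.0182 [ 0.5039 -0.0483  0.185 ]
```

```bash
cat >> h.py <<'E'
th=np.linspace(0,2*np.pi,24,endpoint=False)
def sleeve(h,ph,fo):
    r=-np.array([np.cos(ph),np.sin(ph),0]);e=np.cos(fo)*r+np.sin(fo)*np.array([0,0,1]);n=np.cross([0,0,1],r);m=np.cross(e,n)
    return np.array([h+s*e+.01*(np.cos(a)*n+np.sin(a)*m) for s in np.linspace(.013,.063,6) for a in th])
E
python3 - <<'E'
from h import *
w=tip()
for hx in(.489,.4915):
  for fo in(1.15,1.25,1.35,1.45,1.57):
    q=np.array([wproj(w,x) for x in sleeve(np.array([hx,-.0455,.122]),np.radians(169.5),fo)]);print(hx,fo,q.min(0).round(),q.max(0).round())
E
```

```text
t 8.3833 [ 0.4907 -0.0451  0.1529] F [ 4.5 -3.5 -0.2] w 0.0194
[255. 235.] [303. 309.] 1227
0.173 0.0201 [ 0.498  -0.0469  0.173 ]
0.185 0.0182 [ 0.5039 -0.0483  0.185 ]
0.489 1.15 [251. 215.] [304. 267.]
0.489 1.25 [252. 229.] [304. 283.]
0.489 1.35 [253. 232.] [305. 298.]
0.489 1.45 [254. 234.] [306. 312.]
0.489 1.57 [256. 238.] [306. 326.]
0.4915 1.15 [250. 209.] [302. 261.]
0.4915 1.25 [250. 225.] [303. 278.]
0.4915 1.35 [251. 227.] [304. 293.]
0.4915 1.45 [253. 230.] [304. 307.]
0.4915 1.57 [254. 234.] [305. 321.]
```

Emit:
move_arm:
  commands:
    - [255, [-2, 0, 0], 0]
    - [255, [-2, 0, 0], 0]
    - [255, [-2, 0, 0], 0]
    - [255, [0, 0, 0], 0]
    - [255, [0, 0, 0], 0]

```text
time_s: 8.85
tool_pos: [0.4857, -0.044, 0.153]
tcp_rot: [180.0, -0.5, -13.3]
contact_force: [6.3, -3.4, -2.0]
gripper_width: 0.0194
gripper_force: 19.9
```

```bash
python3 - <<'E'
from h import *
w=tip()
for hx in(.489,.4915):
  for fo in(1.45,1.57):
    q=np.array([wproj(w,x) for x in sleeve(np.array([hx,-.0455,.122]),np.radians(169.5),fo)]);print(hx,fo,q.min(0).round(),q.max(0).round())
E
```

```text
t 8.85 [ 0.4857 -0.044   0.153 ] F [ 6.3 -3.4 -2. ] w 0.0194
[255. 227.] [303. 308.] 2276
0.173 0.02 [ 0.495  -0.0463  0.173 ]
0.185 0.018 [ 0.5007 -0.0477  0.185 ]
0.489 1.45 [253. 225.] [306. 301.]
0.489 1.57 [255. 229.] [306. 315.]
0.4915 1.45 [252. 221.] [304. 295.]
0.4915 1.57 [253. 224.] [305. 310.]
```

Emit:
move_arm:
  commands:
    - [255, [-2, 0, 0], 0]
    - [255, [-2, 0, 0], 0]
    - [255, [-2, 0, 0], 0]
    - [255, [0, 0, 0], 0]
    - [255, [0, 0, 0], 0]

```text
time_s: 9.32
tool_pos: [0.4847, -0.0439, 0.1532]
tcp_rot: [180.0, -1.1, -13.4]
contact_force: [16.2, -4.7, -9.5]
gripper_width: 0.0193
gripper_force: 20.3
```

```bash
python3 - <<'E'
from h import *
w=tip()
for hx in(.489,.4915):
  for fo in(1.45,1.57):
    q=np.array([wproj(w,x) for x in sleeve(np.array([hx,-.0455,.122]),np.radians(169.5),fo)]);print(hx,fo,q.min(0).round(),q.max(0).round())
E
```

```text
t 9.3167 [ 0.4847 -0.0439  0.1532] F [16.2 -4.7 -9.5] w 0.0193
[255. 225.] [303. 306.] 2126
0.173 0.02 [ 0.4946 -0.0463  0.173 ]
0.185 0.0181 [ 0.5    -0.0477  0.185 ]
0.489 1.45 [253. 224.] [305. 298.]
0.489 1.57 [255. 227.] [306. 313.]
0.4915 1.45 [251. 219.] [304. 292.]
0.4915 1.57 [253. 223.] [305. 308.]
```

Emit:
move_arm:
  commands:
    - [120, [0, 0, 0], 0]
    - [120, [5, 0, 0], 0]
    - [120, [5, 0.5, 0], 0]
    - [120, [5, 0.5, 0], 0]
    - [120, [0, 0, 0], 0]
    - [120, [0, 0, 0], 0]

```text
time_s: 9.87
tool_pos: [0.4904, -0.0456, 0.1519]
tcp_rot: [-180.0, 0.0, -13.3]
contact_force: [-0.4, 0.6, 1.0]
gripper_width: 0.0453
gripper_force: 0.0
```

```bash
python3 - <<'E'
from h import *
w=tip();cv2.imwrite("pics/w5.png",w["image"][:,:,::-1])
for hx,hy in((.489,-.0455),(.4915,-.0455)):
  for fo in(1.45,1.57):
    q=np.array([wproj(w,x) for x in sleeve(np.array([hx,hy,.122]),np.radians(169.5),fo)]);print(hx,fo,q.min(0).round(),q.max(0).round())
E
```

```text
t 9.8667 [ 0.4904 -0.0456  0.1519] F [-0.4  0.6  1. ] w 0.0453
[255. 239.] [302. 319.] 1532
0.173 0.0197 [ 0.4952 -0.0466  0.173 ]
0.185 0.0178 [ 0.5016 -0.0481  0.185 ]
0.489 1.45 [253. 235.] [304. 313.]
0.489 1.57 [254. 238.] [305. 327.]
0.4915 1.45 [251. 230.] [303. 308.]
0.4915 1.57 [253. 234.] [303. 322.]
```

View pics/w5.png

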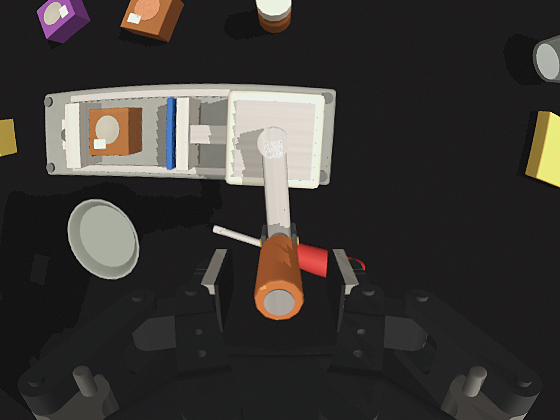

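Wrist picture: the handle is upright. Tip centre (279,301), arm running to the boss at (272,142), pad face x≈167 and specimen 90–142.

Emit:
move_arm:
  commands:
    - [255, [0, 0, 0], 0]
    - [255, [0, 0, 0], 0]
    - [255, [0, 0, 0], 0]
    - [255, [0, 0, 0], 0]
    - [255, [0, 0, 0], 0]
  squeeze: 60

```text
time_s: 10.33
tool_pos: [0.4902, -0.0453, 0.1521]
tcp_rot: [-180.0, 0.0, -13.3]
contact_force: [-1.0, 1.1, 2.4]
gripper_width: 0.0182
gripper_force: 58.5
```

```bash
python3 - <<'E'
from h import *
w=tip();print("boss",wat(w,272,142,.113),"tip",wat(w,279,301,.186))
def sl(a,b,z):
    p,q=wat(w,*a,z)[:2],wat(w,*b,z)[:2];return (p+q)/2
y=np.array([.279,.96]);g=lambda P:(P@y).round(4)
print("pad",g(sl((167,97),(167,168),.05)),"specR",g(sl((142,107),(142,156),.045)),"specL",g(sl((90,108),(89,155),.045)),"stop",g(sl((81,103),(80,167),.055)))
ax=np.array([.545,-.0555]);c=(ax-np.array([.4904,-.0456]));print(np.linalg.norm(c),np.degrees(np.arctan2(-c[1],-c[0])))
# increments in tool axes for a circle, clockwise
yaw=np.radians(-13.3);X=np.array([np.cos(yaw),np.sin(yaw)]);Y=np.array([np.sin(yaw),-np.cos(yaw)])
ph=np.radians(169.5);R=55.5
for k in range(0,36):
    a,b=ph-.1*k,ph-.1*(k+1);d=R*np.array([np.cos(b)-np.cos(a),np.sin(b)-np.sin(a)]);print(round(.1*(k+1),1),[round(float(d@X),1),round(float(d@Y),1)],(ax+R/1000*np.array([np.cos(b),np.sin(b)])).round(4))
E
```

```text
t 10.3333 [ 0.4902 -0.0453  0.1521] F [-1.   1.1  2.4] w 0.0182
[256. 235.] [302. 318.] 1570
0.173 0.0193 [ 0.496  -0.0468  0.173 ]
0.185 0.0174 [ 0.5022 -0.0483  0.185 ]
boss [ 0.54613373 -0.05468522  0.113     ] tip [ 0.49218068 -0.04589074  0.186     ]
pad 0.1832 specR 0.2068 specL 0.2586 stop 0.262
0.05549026941725913 169.7228594185876
0.1 [0.0, -5.5] [ 0.4917 -0.04  ]
0.2 [0.6, -5.5] [ 0.4935 -0.0347]
0.3 [1.1, -5.4] [ 0.4959 -0.0297]
0.4 [1.6, -5.3] [ 0.4987 -0.0249]
0.5 [2.2, -5.1] [ 0.502  -0.0205]
0.6 [2.7, -4.9] [ 0.5057 -0.0163]
0.7 [3.1, -4.6] [ 0.5098 -0.0126]
0.8 [3.6, -4.2] [ 0.5142 -0.0093]
0.9 [4.0, -3.9] [ 0.519  -0.0065]
1.0 [4.3, -3.4] [ 0.524  -0.0041]
1.1 [4.7, -3.0] [ 0.5293 -0.0023]
1.2 [4.9, -2.5] [ 0.5347 -0.001 ]
1.3 [5.2, -2.0] [ 5.401e-01 -2.000e-04]
1.4 [5.3, -1.5] [ 0.5457 -0.    ]
1.5 [5.5, -0.9] [ 5.512e-01 -4.000e-04]
1.6 [5.5, -0.4] [ 0.5567 -0.0012]
1.7 [5.5, 0.2] [ 0.5621 -0.0027]
1.8 [5.5, 0.7] [ 0.5672 -0.0047]
1.9 [5.4, 1.3] [ 0.5722 -0.0071]
2.0 [5.2, 1.8] [ 0.5769 -0.0101]
2.1 [5.0, 2.3] [ 0.5813 -0.0135]
2.2 [4.8, 2.8] [ 0.5853 -0.0173]
2.3 [4.5, 3.3] [ 0.5889 -0.0215]
2.4 [4.1, 3.7] [ 0.5921 -0.0261]
2.5 [3.7, 4.1] [ 0.5948 -0.0309]
2.6 [3.3, 4.4] [ 0.597 -0.036]
2.7 [2.9, 4.8] [ 0.5987 -0.0413]
2.8 [2.4, 5.0] [ 0.5998 -0.0467]
2.9 [1.9, 5.2] [ 0.6004 -0.0523]
3.0 [1.3, 5.4] [ 0.6005 -0.0578]
3.1 [0.8, 5.5] [ 0.5999 -0.0633]
3.2 [0.2, 5.5] [ 0.5989 -0.0688]
3.3 [-0.3, 5.5] [ 0.5973 -0.0741]
3.4 [-0.9, 5.5] [ 0.5952 -0.0792]
3.5 [-1.4, 5.4] [ 0.5926 -0.0841]
3.6 [-2.0, 5.2] [ 0.5895 -0.0887]
```

Emit:
move_arm:
  commands:
    - [255, [0, -2.7, 0], 0]
    - [255, [0, -2.8, 0], 0]
    - [255, [0.3, -2.7, 0], 0]
    - [255, [0.3, -2.8, 0], 0]
    - [255, [1.1, -5.4, 0], 0]
    - [255, [1.6, -5.3, 0], 0]
    - [255, [2.2, -5.1, 0], 0]
    - [255, [0, 0, 0], 0]
    - [255, [0, 0, 0], 0]

```text
time_s: 11.13
tool_pos: [0.5012, -0.0206, 0.1521]
tcp_rot: [180.0, 0.1, -13.3]
contact_force: [-3.7, -0.7, 5.0]
gripper_width: 0.0187
gripper_force: 58.7
```

```bash
cat >> h.py <<'E'
def st(c=(.545,-.0555)):
    s=env.observe();d=s["tool_pos"][:2]-c;r=np.linalg.norm(d);e=d/r;t=np.array([e[1],-e[0]])
    F=s["contact_force"];ph=np.degrees(np.arctan2(d[1],d[0]))
    print("t%.2f"%s["time_s"],"pos",s["tool_pos"].round(4),"r%.4f"%r,"turn%.3f"%np.radians((169.5-ph)%360),"resist%.1f"%(-F[:2]@t),"radial%.1f"%(F[:2]@e),"Fz%.1f"%F[2],"w%.4f"%s["gripper_width"])
E
python3 -c "
from h import *
st()"
```

```text
t11.13 pos [ 0.5012 -0.0206  0.1521] r0.0560 turn0.489 resist2.8 radial2.4 Fz5.0 w0.0187
```

Emit:
move_arm:
  commands:
    - [255, [-1.3, -0.6, 0], 0]
    - [255, [2.7, -4.9, 0], 0]
    - [255, [3.1, -4.6, 0], 0]
    - [255, [3.6, -4.2, 0], 0]
    - [255, [4.0, -3.9, 0], 0]
    - [255, [4.3, -3.4, 0], 0]

```text
time_s: 11.63
tool_pos: [0.5219, -0.0042, 0.1521]
tcp_rot: [179.9, 0.1, -13.3]
contact_force: [-4.1, -3.6, 5.4]
gripper_width: 0.0185
gripper_force: 59.1
```

```bash
python3 -c "
from h import *
st()"
```

```text
t11.63 pos [ 0.5219 -0.0042  0.1521] r0.0562 turn0.964 resist5.2 radial-1.6 Fz5.4 w0.0185
```

Emit:
move_arm:
  commands:
    - [255, [4.7, -3.0, 0], 0]
    - [255, [4.9, -2.5, 0], 0]
    - [255, [5.2, -2.0, 0], 0]
    - [255, [5.3, -1.5, 0], 0]
    - [255, [5.5, -0.9, 0], 0]

```text
time_s: 12.05
tool_pos: [0.5482, 0.0004, 0.152]
tcp_rot: [180.0, 0.3, -13.3]
contact_force: [-5.7, 0.5, 7.4]
gripper_width: 0.0185
gripper_force: 59.4
```

```bash
python3 - <<'E'
from h import *
st()
w=tip();P=np.array(w["pose"])
p=env.masks_of(w,"jaw_pad");print([(m["conf"],m["extent"]) for m in p[:2]])
p=env.masks_of(w,"specimen");print([(m["conf"],m["extent"]) for m in p[:3]])
s=env.observe()["tool_pos"]
for fo in(1.3,1.45,1.57):
    ph=np.radians(169.5)-1.48;h=np.array([.545+.055*np.cos(ph),-.0555+.055*np.sin(ph),.122]);q=np.array([wproj(w,x) for x in sleeve(h,ph,fo)]);print(fo,q.min(0).round(),q.max(0).round())
E
```

```text
t12.05 pos [5.482e-01 4.000e-04 1.520e-01] r0.0560 turn1.444 resist5.7 radial0.2 Fz7.4 w0.0185
t 12.05 [5.482e-01 4.000e-04 1.520e-01] F [-5.7  0.5  7.4] w 0.0185
[256. 235.] [302. 319.] 1744
0.173 0.0193 [ 0.5539 -0.001   0.173 ]
0.185 0.0173 [ 0.5603 -0.0025  0.185 ]
[(0.91, [220.4, 151.4, 232.6, 226.9]), (0.56, [148.7, 153.0, 207.7, 210.9])]
[(0.89, [10.8, 153.5, 55.6, 199.1]), (0.67, [150.0, 153.0, 205.5, 209.5]), (0.56, [77.0, 16.8, 138.1, 74.6])]
1.3 [268. 230.] [345. 313.]
1.45 [264. 231.] [325. 318.]
1.57 [255. 232.] [306. 320.]
```

Emit:
move_arm:
  commands:
    - [255, [5.5, -0.4, -0.5], 0]
    - [255, [5.5, 0.2, -0.5], 0]
    - [255, [5.5, 0.7, -0.5], 0]
    - [255, [5.4, 1.3, -0.5], 0]
    - [255, [5.2, 1.8, 0], 0]

```text
time_s: 12.62
tool_pos: [0.5727, -0.0075, 0.1523]
tcp_rot: [-179.9, 0.5, -13.3]
contact_force: [-3.6, 4.0, -0.8]
gripper_width: 0.0183
gripper_force: 58.8
```

```bash
python3 - <<'E'
from h import *
st();w=tip()
for k in("jaw_pad","specimen"):print([(round(m["conf"],2),m["extent"]) for m in env.masks_of(w,k)[:3]])
e1=[m for m in env.masks_of(w,"jaw_pad")][0]["extent"];y=np.array([.279,.96])
print("pad",wat(w,e1[0],(e1[1]+e1[3])/2,.05)[:2]@y)
E
```

```text
t12.62 pos [ 0.5727 -0.0075  0.1523] r0.0554 turn1.910 resist5.1 radial1.7 Fz-0.8 w0.0183
t 12.6167 [ 0.5727 -0.0075  0.1523] F [-3.6  4.  -0.8] w 0.0183
[256. 235.] [302. 319.] 2084
0.173 0.0193 [ 0.5784 -0.009   0.173 ]
0.185 0.0174 [ 0.5847 -0.0105  0.185 ]
[(0.97, [212.8, 177.1, 227.0, 253.1])]
[(0.8, [13.2, 175.7, 60.2, 222.4]), (0.73, [151.6, 179.3, 204.8, 238.2]), (0.68, [73.0, 42.9, 133.2, 101.6])]
pad 0.20529182610612653
```

Emit:
move_arm:
  commands:
    - [255, [0.3, -1.0, 0], 0]
    - [255, [5.0, 2.3, 0], 0]
    - [255, [4.8, 2.8, 0], 0]
    - [255, [4.5, 3.3, 0], 0]
    - [255, [0, 0, 0], 0]

```text
time_s: 13.23
tool_pos: [0.5871, -0.0199, 0.1525]
tcp_rot: [-180.0, 0.2, -13.3]
contact_force: [-1.5, 1.5, -8.8]
gripper_width: 0.0182
gripper_force: 58.9
```

```bash
python3 - <<'E'
from h import *
st();w=tip()
for k in("jaw_pad","specimen"):print([(round(m["conf"],2),m["extent"]) for m in env.masks_of(w,k)[:3]])
E
```

```text
t13.23 pos [ 0.5871 -0.0199  0.1525] r0.0551 turn2.257 resist2.1 radial-0.2 Fz-8.8 w0.0182
t 13.2333 [ 0.5871 -0.0199  0.1525] F [-1.5  1.5 -8.8] w 0.0182
[256. 235.] [302. 318.] 2542
0.173 0.0193 [ 0.5928 -0.0214  0.173 ]
0.185 0.0174 [ 0.5991 -0.0229  0.185 ]
[(0.76, [197.2, 198.7, 212.4, 274.0])]
[(0.96, [10.8, 191.3, 53.5, 235.3]), (0.79, [66.9, 64.1, 126.3, 120.4])]
```

Emit:
move_arm:
  commands:
    - [255, [4.1, 3.7, 0], 0]
    - [255, [3.7, 4.1, 0], 0]
    - [255, [0, 0, 0], 0]

```text
time_s: 13.63
tool_pos: [0.5931, -0.0292, 0.1527]
tcp_rot: [-180.0, 0.2, -13.3]
contact_force: [-2.1, 2.3, -14.6]
gripper_width: 0.0184
gripper_force: 59.0
```

```bash
python3 - <<'E'
from h import *
st();w=tip()
for k in("jaw_pad","specimen"):print([(round(m["conf"],2),m["extent"]) for m in env.masks_of(w,k)[:3]])
E
```

```text
t13.63 pos [ 0.5931 -0.0292  0.1527] r0.0548 turn2.458 resist3.1 radial-0.8 Fz-14.6 w0.0184
t 13.6333 [ 0.5931 -0.0292  0.1527] F [ -2.1   2.3 -14.6] w 0.0184
[256. 234.] [302. 317.] 2533
0.173 0.0193 [ 0.5991 -0.0307  0.173 ]
0.185 0.0174 [ 0.6054 -0.0323  0.185 ]
[(0.77, [187.3, 207.9, 200.8, 277.5]), (0.58, [161.7, 82.5, 225.0, 142.2])]
[(0.94, [8.5, 199.8, 53.1, 242.4]), (0.72, [138.4, 207.3, 187.9, 264.9]), (0.68, [61.9, 68.6, 119.2, 130.2])]
```

Emit:
move_arm:
  commands:
    - [255, [1.1, 1.5, 1], 0]
    - [255, [1.1, 1.5, 1], 0]
    - [255, [1.1, 1.4, 0.5], 0]

```text
time_s: 14.03
tool_pos: [0.5955, -0.0339, 0.1524]
tcp_rot: [-180.0, 0.1, -13.3]
contact_force: [-4.8, 4.4, -5.8]
gripper_width: 0.0183
gripper_force: 59.8
```

```bash
python3 -c "
from h import *
st()"
```

```text
t14.03 pos [ 0.5955 -0.0339  0.1524] r0.0549 turn2.553 resist6.0 radial-2.7 Fz-5.8 w0.0183
```

Emit:
move_arm:
  commands:
    - [255, [1.0, 1.6, 0.5], 0]
    - [255, [1.0, 1.6, 0], 0]
    - [255, [0.9, 1.6, 0], 0]

```text
time_s: 14.28
tool_pos: [0.5973, -0.0391, 0.1524]
tcp_rot: [-180.0, 0.1, -13.3]
contact_force: [-4.4, 4.7, -5.0]
gripper_width: 0.0186
gripper_force: 59.9
```

```bash
python3 -c "
from h import *
st()"
```

```text
t14.28 pos [ 0.5973 -0.0391  0.1524] r0.0548 turn2.656 resist5.8 radial-2.8 Fz-5.0 w0.0186
```

Emit:
move_arm:
  commands:
    - [255, [0.8, 1.7, 0], 0]
    - [255, [0.8, 1.7, 0], 0]
    - [255, [0.8, 1.6, 0], 0]

```text
time_s: 14.53
tool_pos: [0.5986, -0.0444, 0.1524]
tcp_rot: [-179.9, 0.0, -13.3]
contact_force: [-4.8, 4.9, -6.6]
gripper_width: 0.0181
gripper_force: 59.9
```

```bash
python3 -c "
from h import *
st()"
```

```text
t14.53 pos [ 0.5986 -0.0444  0.1524] r0.0547 turn2.755 resist5.8 radial-3.7 Fz-6.6 w0.0181
```

Emit:
move_arm:
  commands:
    - [255, [0.6, 1.7, 0], 0]
    - [255, [0.6, 1.7, 0], 0]
    - [255, [0.7, 1.8, 0], 0]

```text
time_s: 14.78
tool_pos: [0.5993, -0.0498, 0.1524]
tcp_rot: [-179.9, 0.0, -13.3]
contact_force: [-3.7, 4.8, -6.0]
gripper_width: 0.0183
gripper_force: 59.9
```

```bash
python3 -c "
from h import *
st()"
```

```text
t14.78 pos [ 0.5993 -0.0498  0.1524] r0.0546 turn2.853 resist5.1 radial-3.2 Fz-6.0 w0.0183
```

Emit:
move_arm:
  commands:
    - [255, [0.5, 1.8, 0], 0]
    - [255, [0.5, 1.8, 0], 0]
    - [255, [0.4, 1.8, 0], 0]

```text
time_s: 15.03
tool_pos: [0.5996, -0.0552, 0.1524]
tcp_rot: [-179.9, 0.0, -13.3]
contact_force: [-4.3, 5.2, -5.8]
gripper_width: 0.0185
gripper_force: 59.9
```

```bash
python3 - <<'E'
from h import *
st();w=env.grab_frame("wrist")
for k in("jaw_pad","specimen"):print([(round(m["conf"],2),m["extent"]) for m in env.masks_of(w,k)[:3]])
E
```

```text
t15.03 pos [ 0.5996 -0.0552  0.1524] r0.0546 turn2.953 resist5.2 radial-4.3 Fz-5.8 w0.0185
[(0.97, [155.5, 218.3, 173.4, 288.4]), (0.43, [99.9, 291.0, 167.6, 349.2])]
[(0.73, [540.0, 134.4, 560.0, 177.1]), (0.71, [116.3, 219.7, 159.1, 274.8]), (0.68, [42.7, 88.7, 100.0, 144.7])]
```

Emit:
move_arm:
  commands:
    - [255, [0.1, 1.8, 0], 0]
    - [255, [0.1, 1.8, 0], 0]
    - [255, [0.1, 1.8, 0], 0]

```text
time_s: 15.43
tool_pos: [0.5992, -0.0605, 0.1524]
tcp_rot: [-179.9, -0.1, -13.3]
contact_force: [-2.1, 4.6, -6.1]
gripper_width: 0.0185
gripper_force: 60.0
```

```bash
python3 -c "
from h import *
st()"
```

```text
t15.43 pos [ 0.5992 -0.0605  0.1524] r0.0544 turn3.051 resist4.4 radial-2.6 Fz-6.1 w0.0185
```

Emit:
move_arm:
  commands:
    - [255, [0.0, 1.8, 0], 0]
    - [255, [0.0, 1.8, 0], 0]
    - [255, [0.0, 1.8, 0], 0]

```text
time_s: 15.68
tool_pos: [0.5983, -0.0657, 0.1524]
tcp_rot: [-179.9, -0.1, -13.3]
contact_force: [-1.8, 6.0, -7.8]
gripper_width: 0.0184
gripper_force: 60.0
```

```bash
python3 - <<'E'
from h import *
st();w=env.grab_frame("wrist")
for k in("jaw_pad","specimen"):print([(round(m["conf"],2),m["extent"]) for m in env.masks_of(w,k)[:3]])
E
```

```text
t15.68 pos [ 0.5983 -0.0657  0.1524] r0.0543 turn3.148 resist5.5 radial-2.9 Fz-7.8 w0.0184
[(0.78, [141.1, 221.2, 159.7, 289.6]), (0.62, [532.7, 133.9, 560.0, 183.3])]
[(0.89, [0.4, 207.9, 34.1, 253.6]), (0.67, [37.8, 91.2, 91.9, 145.7]), (0.63, [106.2, 219.5, 149.9, 275.6])]
```

Emit:
move_arm:
  commands:
    - [255, [-0.1, 1.4, 0], 0]
    - [255, [-0.1, 1.4, 0], 0]

```text
time_s: 16.0
tool_pos: [0.5977, -0.0684, 0.1525]
tcp_rot: [-179.9, -0.1, -13.3]
contact_force: [-1.4, 7.3, -7.7]
gripper_width: 0.0186
gripper_force: 59.9
```

```bash
python3 -c "
from h import *
st()"
```

```text
t16.00 pos [ 0.5977 -0.0684  0.1525] r0.0543 turn3.198 resist6.7 radial-3.1 Fz-7.7 w0.0186
```

Emit:
move_arm:
  commands:
    - [255, [-0.2, 1.4, 0], 0]
    - [255, [-0.2, 1.4, 0], 0]

```text
time_s: 16.17
tool_pos: [0.5969, -0.0711, 0.1525]
tcp_rot: [-179.9, -0.2, -13.3]
contact_force: [-1.9, 6.8, -9.0]
gripper_width: 0.0181
gripper_force: 59.9
```

```bash
python3 -c "
from h import *
st()"
```

```text
t16.17 pos [ 0.5969 -0.0711  0.1525] r0.0542 turn3.250 resist6.0 radial-3.8 Fz-9.0 w0.0181
```

Emit:
move_arm:
  commands:
    - [255, [-0.3, 1.4, 0.3], 0]
    - [255, [-0.3, 1.4, 0.3], 0]

```text
time_s: 16.33
tool_pos: [0.5961, -0.0738, 0.1524]
tcp_rot: [-179.9, -0.2, -13.3]
contact_force: [-1.3, 6.6, -4.1]
gripper_width: 0.018
gripper_force: 60.1
```

```bash
python3 - <<'E'
from h import *
st();w=env.grab_frame("wrist")
for k in("jaw_pad","specimen"):print([(round(m["conf"],2),m["extent"]) for m in env.masks_of(w,k)[:3]])
E
```

```text
t16.33 pos [ 0.5961 -0.0738  0.1524] r0.0542 turn3.302 resist5.8 radial-3.4 Fz-4.1 w0.0180
[(0.81, [131.3, 219.4, 151.9, 288.9])]
[(0.95, [31.3, 92.1, 86.4, 148.4]), (0.93, [97.2, 221.0, 135.2, 275.5]), (0.71, [0.4, 209.6, 29.2, 252.2])]
```

Emit:
move_arm:
  commands:
    - [255, [-0.3, 1.4, 0.3], 0]
    - [255, [-0.3, 1.4, 0.3], 0]

```text
time_s: 16.65
tool_pos: [0.5951, -0.0763, 0.1523]
tcp_rot: [-179.9, -0.3, -13.3]
contact_force: [-1.9, 7.2, -1.5]
gripper_width: 0.0183
gripper_force: 60.3
```

```bash
python3 -c "
from h import *
st()"
```

```text
t16.65 pos [ 0.5951 -0.0763  0.1523] r0.0542 turn3.352 resist6.0 radial-4.5 Fz-1.5 w0.0183
```

Emit:
move_arm:
  commands:
    - [255, [-0.4, 1.4, 0], 0]
    - [255, [-0.4, 1.4, 0], 0]

```text
time_s: 16.82
tool_pos: [0.5939, -0.0789, 0.1523]
tcp_rot: [-179.9, -0.3, -13.3]
contact_force: [-0.1, 6.9, -4.3]
gripper_width: 0.0185
gripper_force: 60.2
```

```bash
python3 -c "
from h import *
st()"
```

```text
t16.82 pos [ 0.5939 -0.0789  0.1523] r0.0542 turn3.405 resist6.2 radial-3.0 Fz-4.3 w0.0185
```

Emit:
move_arm:
  commands:
    - [255, [-0.5, 1.3, 0], 0]
    - [255, [-0.5, 1.3, 0], 0]

```text
time_s: 16.98
tool_pos: [0.5928, -0.0811, 0.1524]
tcp_rot: [-179.8, -0.3, -13.3]
contact_force: [0.8, 7.9, -4.6]
gripper_width: 0.0187
gripper_force: 60.2
```

```bash
python3 - <<'E'
from h import *
st();w=env.grab_frame("wrist");cv2.imwrite("pics/w6.png",cv2.resize(w["image"][180:320,30:250,::-1],None,fx=3.5,fy=3.5,interpolation=cv2.INTER_CUBIC))
for k in("jaw_pad","specimen"):print([(round(m["conf"],2),m["extent"]) for m in env.masks_of(w,k)[:3]])
E
```

```text
t16.98 pos [ 0.5928 -0.0811  0.1524] r0.0542 turn3.450 resist7.4 radial-3.0 Fz-4.6 w0.0187
[(0.93, [120.2, 218.2, 139.4, 287.4]), (0.22, [253.6, 222.6, 304.1, 316.5])]
[(0.98, [28.3, 95.0, 79.4, 149.2]), (0.79, [87.0, 218.8, 130.5, 272.9]), (0.74, [1.0, 208.6, 24.8, 252.0])]
```

View pics/w6.png

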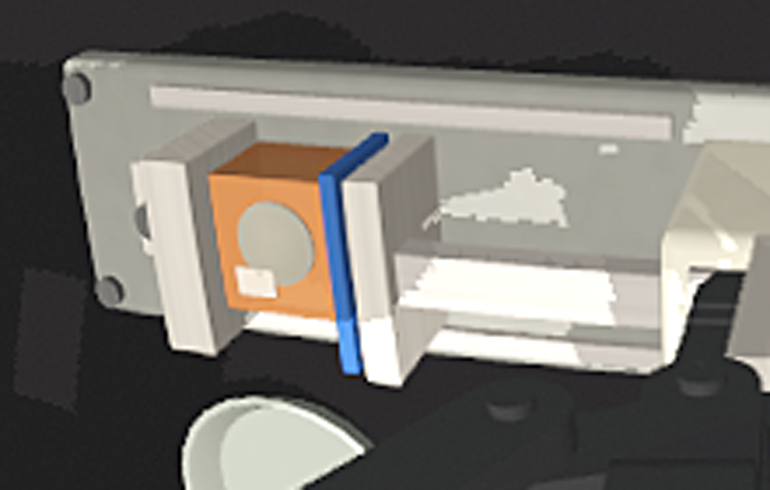

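Crop: pad (355,250) presses the specimen (270,230), whose left edge reaches the stop (190,250). Resistance has begun to rise, so I take smaller steps.

Emit:
move_arm:
  commands:
    - [255, [-0.5, 1.3, 0], 0]
    - [255, [-0.5, 1.3, 0], 0]

```text
time_s: 17.3
tool_pos: [0.5916, -0.0831, 0.1524]
tcp_rot: [-179.8, -0.4, -13.4]
contact_force: [1.7, 7.7, -4.8]
gripper_width: 0.0181
gripper_force: 60.3
```

```bash
python3 -c "
from h import *
st()"
```

```text
t17.30 pos [ 0.5916 -0.0831  0.1524] r0.0541 turn3.492 resist7.5 radial-2.5 Fz-4.8 w0.0181
```

Emit:
move_arm:
  commands:
    - [255, [-0.6, 1.3, 0], 0]
    - [255, [-0.6, 1.3, 0], 0]

```text
time_s: 17.47
tool_pos: [0.5903, -0.0851, 0.1524]
tcp_rot: [-179.8, -0.4, -13.4]
contact_force: [2.9, 9.4, -5.9]
gripper_width: 0.0186
gripper_force: 60.2
```

```bash
python3 -c "
from h import *
st()"
```

```text
t17.47 pos [ 0.5903 -0.0851  0.1524] r0.0541 turn3.538 resist9.5 radial-2.8 Fz-5.9 w0.0186
```

Emit:
move_arm:
  commands:
    - [255, [-0.2, 0.4, 0], 0]
    - [255, [0, 0, 0], 0]
    - [255, [0, 0, 0], 0]
    - [255, [0, 0, 0], 0]
    - [255, [0, 0, 0], 0]
    - [255, [0, 0, 0], 0]

```text
time_s: 17.97
tool_pos: [0.59, -0.0855, 0.1524]
tcp_rot: [-179.8, -0.4, -13.4]
contact_force: [2.1, 8.7, -4.2]
gripper_width: 0.0186
gripper_force: 60.2
```

```bash
python3 -c "
from h import *
st()"
```

```text
t17.97 pos [ 0.59   -0.0855  0.1524] r0.0541 turn3.546 resist8.4 radial-3.0 Fz-4.2 w0.0186
```

Emit:
move_arm:
  commands:
    - [255, [0.4, -1.0, 0.3], 0]
    - [255, [0.4, -1.0, 0.3], 0]
    - [255, [0, 0, 0], 0]
    - [255, [0, 0, 0], 0]

```text
time_s: 18.3
tool_pos: [0.5903, -0.0854, 0.1521]
tcp_rot: [-180.0, -0.4, -13.3]
contact_force: [-1.4, 5.4, 3.9]
gripper_width: 0.0181
gripper_force: 60.9
```

```bash
python3 -c "
from h import *
st()"
```

```text
t18.30 pos [ 0.5903 -0.0854  0.1521] r0.0542 turn3.541 resist3.8 radial-4.1 Fz3.9 w0.0181
```

Emit:
move_arm:
  commands:
    - [200, [0, 0, 0], 0]
    - [140, [0, 0, 0], 0]
    - [100, [0, 0, 0], 0]
    - [60, [0, 0, 0], 0]
    - [60, [0, 0, 0], 0]
    - [60, [0, 0, 0], 0]

```text
time_s: 18.8
tool_pos: [0.5886, -0.0862, 0.1497]
tcp_rot: [180.0, -0.1, -13.3]
contact_force: [0.0, -0.2, 0.0]
gripper_width: 0.0653
gripper_force: 0.0
```

```bash
python3 - <<'E'
from h import *
st();w=tip()
ph=np.radians(169.5)-3.54
for fo in(1.3,1.45,1.57):
    h=np.array([.545+.0545*np.cos(ph),-.0555+.0545*np.sin(ph),.122]);q=np.array([wproj(w,x) for x in sleeve(h,ph,fo)]);print(fo,q.min(0).round(),q.max(0).round())
E
```

```text
t18.80 pos [ 0.5886 -0.0862  0.1497] r0.0533 turn3.571 resist-0.2 radial0.1 Fz0.0 w0.0653
t 18.8 [ 0.5886 -0.0862  0.1497] F [ 0.  -0.2  0. ] w 0.0653
[251. 234.] [300. 318.] 2617
0.173 0.0201 [ 0.5962 -0.0866  0.173 ]
0.185 0.0181 [ 0.6024 -0.0882  0.185 ]
1.3 [238. 242.] [293. 346.]
1.45 [244. 238.] [295. 335.]
1.57 [250. 234.] [302. 324.]
```

Emit:
move_arm:
  commands:
    - [60, [0, 0, -8], 0]
    - [60, [0, 0, -15], 0]
    - [60, [0, 0, -25], 0]
    - [60, [0, 0, -25], 0]
    - [60, [0, 0, -25], 0]
    - [60, [0, 0, -20], 0]
    - [60, [0, 0, 0], 0]
    - [60, [0, 0, 0], 0]

```text
time_s: 19.52
tool_pos: [0.5887, -0.0857, 0.2689]
tcp_rot: [180.0, -0.2, -13.3]
contact_force: [0.1, -0.3, 0.1]
gripper_width: 0.0655
gripper_force: 0.0
```

```bash
python3 - <<'E'
from h import *
st();w=env.grab_frame("wrist")
o=orange(w,(200,120,360,300));print(o.min(0),o.max(0),len(o))
for dph in(3.5,3.54,3.58):
  ph=np.radians(169.5)-dph
  for fo in(1.4,1.57):
    h=np.array([.545+.0548*np.cos(ph),-.0555+.0548*np.sin(ph),.122]);q=np.array([wproj(w,x) for x in sleeve(h,ph,fo)]);print(dph,fo,q.min(0).round(),q.max(0).round())
for k in("jaw_pad","specimen"):print([(round(m["conf"],2),m["extent"]) for m in env.masks_of(w,k)[:3]])
E
```

```text
t19.52 pos [ 0.5887 -0.0857  0.2689] r0.0531 turn3.563 resist-0.2 radial0.2 Fz0.1 w0.0655
[274. 284.] [325. 299.] 450
3.5 1.4 [257. 188.] [287. 237.]
3.5 1.57 [261. 185.] [289. 225.]
3.54 1.4 [260. 188.] [289. 238.]
3.54 1.57 [264. 186.] [292. 226.]
3.58 1.4 [262. 189.] [291. 238.]
3.58 1.57 [267. 187.] [295. 227.]
[(0.53, [160.2, 192.3, 168.4, 237.1]), (0.43, [451.6, 180.5, 511.2, 241.7])]
[(0.78, [80.3, 94.8, 119.2, 134.1]), (0.65, [38.0, 186.6, 70.3, 219.7])]
```

```bash
python3 - <<'E'
from h import *
w=env.grab_frame("wrist")
o=orange(w,(245,165,310,245));print(o.min(0),o.max(0),len(o))
s=env.observe();print(s["qvel"].round(2),s["gripper_force"])
E
```

```text
[265. 184.] [291. 209.] 345
[-0.09  0.18 -0.26 -0.03  0.01 -0.03] 0.0
```

```bash
python3 - <<'E'
from h import *
w=env.grab_frame("wrist")
ph=np.radians(169.5)-3.54;h=np.array([.545+.0548*np.cos(ph),-.0555+.0548*np.sin(ph),0])
for z in(.122,.135,.185):print(z,np.round(wproj(w,h+[0,0,z]),1))
im=w["image"]
for v in range(176,240,4):print(v,[tuple(int(c) for c in im[v,u]) for u in(262,270,278,286)])
E
```

```text
0.122 [278.6 191.2]
0.135 [278.6 194.7]
0.185 [278.4 211.5]
176 [(95, 95, 90), (64, 65, 61), (45, 44, 45), (41, 40, 40)]
180 [(219, 219, 207), (100, 101, 95), (161, 158, 149), (206, 204, 194)]
184 [(216, 214, 203), (115, 118, 116), (186, 95, 39), (191, 188, 181)]
188 [(183, 178, 159), (199, 111, 57), (196, 116, 66), (217, 132, 72)]
192 [(189, 185, 168), (194, 115, 64), (198, 118, 65), (214, 131, 74)]
196 [(188, 184, 166), (193, 115, 64), (199, 115, 64), (215, 131, 76)]
200 [(199, 194, 175), (223, 142, 78), (255, 216, 126), (255, 228, 140)]
204 [(246, 241, 222), (255, 214, 124), (255, 255, 255), (255, 216, 125)]
208 [(192, 186, 179), (255, 216, 151), (255, 255, 249), (239, 230, 232)]
212 [(198, 192, 184), (255, 236, 198), (255, 255, 250), (255, 255, 255)]
216 [(255, 251, 242), (255, 211, 117), (255, 255, 247), (255, 210, 113)]
220 [(255, 253, 244), (251, 220, 197), (255, 210, 115), (255, 255, 249)]
224 [(255, 252, 244), (255, 253, 243), (255, 255, 253), (255, 255, 255)]
228 [(255, 252, 244), (248, 241, 232), (255, 255, 251), (255, 255, 255)]
232 [(255, 255, 255), (255, 255, 252), (255, 255, 248), (255, 255, 255)]
236 [(255, 255, 255), (255, 255, 255), (255, 255, 254), (255, 255, 255)]
```

The tip ring is centred near row 210, where an upright handle predicts 211. The handle stands and nothing touches it, so I hand in.

```bash
python3 -c "
from station import env
print(env.close_job())"
```

```text
the job is handed in; nothing more can be done
None
```

The job is handed in: the handle stands upright and the specimen is clamped against the stop at about 16 N, judged from crank feel rather than measured at the jaw. The hand was clear of everything at the end, and the station did not report a verdict.

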